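Fetch the dip basket from the sealing tank with the dipping hook

TASK

Take the dipping hook off the bar of the draining stand and, with it, fish the wire basket with the gypsum heart out of the drained dip tank by its bail: the bail has flopped over to one side or the other, so feel gently for it. Then hang the hook back over the bar, with the basket still hanging on it and the heart in it, so that it can drain over the tray. Be gentle with tank, basket and stand, touch the basket only with the hook, and leave the other things on the table where they are.

Things in the scene. Friction and masses are not known exactly. Their poses are not given: they have to be found in the camera images.
- hook_grip (a point): Centre of the wooden handle of the dipping hook, which hangs on the draining stand's bar at the start. Axes: z up along the hook, x in the hook's plane, y across it (along the bar at the start). Handle 24 (x) x 14 (y) x 50 mm (z), pinched from above across its 14 mm. From here hook_throat is 38 mm down, hook_seat 137.5 mm down, the hook's lowest point 142.5 mm down.
- hook_throat (a point): Middle of the hook's upper crook, where the bar's axis lies when it hangs (within 2 mm); axes as hook_grip. Upside-down U, 14 mm wide inside; its long leg (shank) runs down at x = +9.5 mm to 30 mm below this point, then jogs in; its lip at x = -10 mm ends 13 mm below it. The bar enters under the lip from the -x side: with this point 18 to 27 mm above the bar's axis the lip passes over the bar.
- hook_seat (a point): Seat of the hook's lower J (top of its wire, under the handle's axis); axes as hook_grip. The J opens upward: shank at x = +10 mm, upturned tip at x = -10 mm (wire centres), 15 mm clear between; the tip ends 14 mm above this point, the shank jogs back to the middle from 31 mm above it. The J is 25 mm wide over all, as is the rest of the hook, and its underside is 5 mm below this point.
- dipping_hook: The dipping hook: wooden handle and one bent steel wire 5 mm thick, 0.09 kg, flat (all in its x-z plane). Origin and axes as hook_throat.
- tank_mouth (a point): Centre of the dip tank's mouth, 155 mm above the table. Axes: z up, x its narrow way, y its long way. Inside 64 mm (x) by 96 mm (y), smooth upright walls, inner floor 11 mm above the table; walls 3 mm, rolled rim 7 mm outside.
- dip_tank: The dip tank: narrow open-topped steel tank, empty, fixed to the table; a drain plug sticks out 25 mm at the foot of its -x side and a small wire handle on each y side. Origin at the centre of its foot, 155 mm under tank_mouth, same axes.
- basket_center (a point): Middle of the wire dip basket (59 mm in x, 67 mm in y, 18 mm deep, 0.16 to 0.3 kg). It starts level deep in the tank, axes along the tank's, hanging by two flat straps at its y ends (9 mm above this point, 54 mm wide, out to y = +-45 mm) on ledges on the tank's end walls; it lifts straight up.
- dip_basket: The dip basket with its bail; origin on the pivot axis (along y), 9 mm above basket_center. The bail (brass wire 4 mm thick) swings freely in x about the pivot axis to stops 30 degrees either side of upright. Arch in y: apex at y = 0, 42 mm from the pivot, falling to 26 mm at y = +-33 mm. Hung by it, the basket's underside is 62 mm below the apex.
- bail_rest (a point): A point of the basket: where the bail's apex is when upright, 42 mm above the pivot. At the start the bail has fallen onto one stop, to +x or to -x (which is not measured): its apex is then 21 mm to that side of this point and 6 mm lower, with 9 mm clear to that side wall; the other side is free down to the basket. Pushed down, the lying bail yields about 1 mm per 2 N (springy stop).
- heart_center (a point): Centre of the gypsum heart (52 x 58 x 16 mm, 0.055 kg) that lies loose and flat in the basket.
- gypsum_heart: The gypsum heart in the basket; origin under its middle, 8 mm below heart_center.
- bar_mid (a point): Middle (on the axis) of the draining stand's bar: level, round, 10 mm thick, 220 mm long between ball ends, 200 mm above the table. Axes: y along the bar, x across it, z up.
- drain_stand: The draining stand, fixed to the table: a white drip tray 150 x 270 x 14 mm with two posts under the bar's ends. Origin under its middle on the table, 200 mm under bar_mid, same axes.
- pigment_jar: Bystander: clear jar with a red lid, 62 mm across, 86 mm high; origin under its middle.
- gypsum_medallion: Bystander: round gypsum medallion, 68 mm across, 15 mm high; origin under its middle.
- sanding_block: Bystander: sanding block, 54 x 98 x 28 mm; origin under its middle.
- gypsum_star: Bystander: gypsum star, 84 mm across, 18 mm high; origin under its middle.
- brush_flat: Bystander: flat brush with a red handle, 32 x 190 x 12 mm; origin under its middle.

How it is judged (in metres and radians):
On the way, in this order (a step that is already met when the one before it is completed fails the run):
1. the hook is held by its handle, lifted off the bar (contact force between the fingers and dipping_hook above 1 N and contact force between dipping_hook and drain_stand below 0.1 N and height (world z) of hook_throat above 0.212 m), for 0.2 s.
2. the basket hangs on the held hook, clear above the tank's mouth, with the heart in it (contact force between dipping_hook and dip_basket above 1 N and horizontal distance between basket_center and hook_seat below 0.03 m and distance between heart_center and basket_center below 0.02 m and angle between basket_center's own z axis and vertical below 0.35 rad and contact force between the fingers and dipping_hook above 1 N and z of basket_center in the frame of tank_mouth above 0.012 m), for 0.2 s.
At the end, for the whole second after the job is handed in: the hook hangs on the bar (crook within 12 mm across, 8 mm in height, 95 mm along of the bar's middle), the basket hangs from its lower hook (within 30 mm sideways, tilt under 20 degrees, clear of the tray), heart in the basket (centres within 20 mm), all slower than 0.06 m/s (x of hook_throat in the frame of bar_mid between -0.012 and 0.012 m and y of hook_throat in the frame of bar_mid between -0.095 and 0.095 m and z of hook_throat in the frame of bar_mid between -0.008 and 0.008 m and contact force between dipping_hook and drain_stand above 1 N and contact force between dipping_hook and dip_basket above 1 N and horizontal distance between basket_center and hook_seat below 0.03 m and distance between heart_center and basket_center below 0.02 m and angle between basket_center's own z axis and vertical below 0.35 rad and height (world z) of basket_center above 0.025 m and linear speed of each of dip_basket, dipping_hook below 0.06 m/s); the robot touches nothing.
It fails at once if the hook presses on the basket or its bail with more than 15 N (contact force between dipping_hook and dip_basket above 15 N).
It fails at once if the hook is forced against the draining stand with more than 30 N (contact force between dipping_hook and drain_stand above 30 N).
It fails at once if the hook presses on the tank with more than 12 N, or the basket is pressed on it with more than 20 N (contact force between dipping_hook and dip_tank above 12 N or contact force between dip_basket and dip_tank above 20 N).
It fails at once if the hand touches the basket or the heart (contact force between the fingers and dip_basket above 0.5 N or contact force between the fingers and gypsum_heart above 0.5 N).
It fails at once if a bystander is pushed more than 20 mm (distance of any of pigment_jar, gypsum_medallion, sanding_block, gypsum_star, brush_flat from where it was at the start of the episode above 0.02 m).
It also fails if it takes over 70 s, if anything falls off the work surface, if the arm or the gripper's body presses on something with over 40 N, if the wrist force passes 120 N, or if a joint passes its speed limit or range.

ROBOT

A 6-joint arm with a two-finger parallel gripper is mounted at the origin on a cart in front of the work surface, level with it; the furniture and walls round the work are solid. World frame = base frame: x ahead of the robot, y to its left, z up, the work surface at z = 0. Lengths are in m, angles in degrees, forces in N, time in s.
With the tool pointing down it reaches from about 0.3 to 0.85 m from the base axis. Payload 4.2 kg.
Tool frame: the origin (TCP) lies between the finger pads; the fingertips stand 8 mm ahead of it and the grasp point (between the pads) lies 11 mm behind it; z points along the fingers, y is the line along which they close (so a half turn about z gives the same grasp; the last joint's range is limited). The gripper opens to 91 mm and grips with 3 to 60 N. Pads are 32 mm wide; open, the fingers measure 118 mm over their backs; the gripper's body (76 mm by 178 mm) begins 60 mm behind the grasp point.
Start: joints at [-68.067, 18.312, 89.639, -0, 72.044, -1.146], TCP at [0.225, -0.529, 0.222] pointing down, gripper open.
Joint ranges: [-177.97, 177.97], [-48.28, 115.42], [12.27, 149.76], [-77.06, 257.06], [2.81, 150.46], [-146.56, 146.56]. Speed limits (degrees/s): [147.25, 147.25, 180, 180, 180, 180].

INTERFACE

Orientations are given as a 3x3 rotation matrix whose columns are the frame's x, y, z axes.
In Python, from station import * gives the robot as it stands.
- The arm moves only by the tool apply_moves, never from a script. Its argument "increments" is a list of rows, each an object with "xyz": the shift along the tool's x, y, z each as a share of 0.06 m, from -1 to 1, a list of three; "angular": the turn, a rotation vector about the tool's x, y, z each as a share of 0.08 rad, from -1 to 1, a list of three; "claw": the closure, from 0 (fully open) to 1 (shut). A call has 1 to 20 rows; each row shifts and turns the commanded pose from where the row before left it, along the tool's axes as they then stand; what a row does not reach is not made up. A row lasts 1/8 s, in which the tool goes at most 62.5 mm and 10.7 degrees, less where a joint would pass 70% of its speed; a pose out of reach is approached as far as the arm can. A call with a number of a shift or a turn outside -1 to 1 is refused whole. A call with a gripper value outside its range is refused whole. The fingers move at their own pace and stop on an object; the grip force is fixed at half the most. Time passes only in rows, so rows that do not move let the fingers close. It gives the time, the measured TCP pose, the force, the opening and the grip force at its end, in the units of the state.
- sense(): the state, without advancing time (a new reading comes with each control period).
- camera(name): name is "side" or "top" or "wrist"; returns a dict with "img" (420x560x3 uint8, blue, green, red), "intrinsics" (3x3 intrinsics, pixels), "k1" (the pictures are not rectified: a ray, as slopes to the right and down, at radius r is drawn at 1 + k1 r^2 times it, then the intrinsics apply), "world_to_cam" (4x4, takes a point from world to camera coordinates); the wrist camera has in their place "hand_eye" (4x4, takes a point from camera to tool coordinates, whose origin is the TCP and whose axes are the flange's). Camera axes: x right, y down, z forward; pixel columns grow to the right and rows downward; lengths in m; the calibration is good to about 2 mm. A picture is of the moment at which its call begins: read the wrist's pose just before it. There is no depth.
- finish_job(): hands the job in; it is judged then, once.
Trained networks look in a picture, given as the dict that the camera call returned (one of the last four; its "shot" number tells which), for a name from the list of things; names that differ only in an ending like _2 or _b are one class to them, and where a whole thing is asked for, a point or a joint stands for the part that bears it (a point fixed in the world has none). Each returns a list of dicts, best first, with "conf" (0 to 1); they miss things now and then, are a little off and sometimes report something else, mostly with a low value. They report only what shows in the picture. A call takes as long as a camera call.
- recognise(picture, query): "point" ([column, row] in pixels, amid what is visible of it).
The state is a dict: "clock": time; "joints": joint angles; "joint_velocities": joint speeds; "joint_torque": joint torques, N m; "tcp_pos": TCP position; "tcp_rot": TCP orientation; "contact_force": force on the tool from outside, world axes, zero at the start; "wrist_torque": the same for the moment, N m; "finger_gap": opening from 0.0 (shut) to 1.0 (fully open); "grasp_force": force on a finger pad.
Only numpy, scipy, OpenCV 4.12 (cv2) and the standard library are available. Lean on these libraries where they do the work, as an engineer would, in place of code of your own. Each camera call takes 0.05 s, during which the arm holds its last target. There are 200 camera calls.

## Working session

There is one attempt and no reset: what is moved stays moved. The work goes in short steps, Python scripts to look and compute and a tool call to move; the robot and the scene stay as the last step left them, time stands still between calls to the robot, and variables do not carry over. Pictures are saved under pics/ and viewed, at most 10 in all, crops included, and the job is handed in when it is done.

Besides the shell and the picture viewer there is one more tool, called after "Call:" by a JSON object that holds its "name" and its "arguments". apply_moves: Moves the arm, as the interface text tells. Its arguments: {"type":"object","properties":{"increments":{"type":"array","items":{"type":"object","properties":{"xyz":{"type":"array","items":{"type":"number"}},"angular":{"type":"array","items":{"type":"number"}},"claw":{"type":"number"}}}}},"required":["increments"]}

```bash
mkdir -p pics; cat > h.py <<'E'
from station import *
import numpy as np, cv2
def ray(p,uv,s=None):
    K=np.array(p["intrinsics"]);q=np.array([(uv[0]-K[0,2])/K[0,0],(uv[1]-K[1,2])/K[1,1]])
    u=q.copy()
    for _ in range(20): u=q/(1+p["k1"]*(u@u))
    d=np.array([u[0],u[1],1.])
    if "world_to_cam" in p:
        T=np.linalg.inv(np.array(p["world_to_cam"]))
    else:
        T=np.eye(4);T[:3,:3]=s["tcp_rot"];T[:3,3]=s["tcp_pos"];T=T@np.array(p["hand_eye"])
    return T[:3,3],T[:3,:3]@d
def atz(p,uv,z,s=None):
    o,d=ray(p,uv,s);return o+d*(z-o[2])/d[2]
def proj(p,X,s=None):
    if "world_to_cam" in p: T=np.array(p["world_to_cam"])
    else:
        T=np.eye(4);T[:3,:3]=s["tcp_rot"];T[:3,3]=s["tcp_pos"];T=np.linalg.inv(T@np.array(p["hand_eye"]))
    c=T[:3,:3]@np.array(X)+T[:3,3];u=c[:2]/c[2];u=u*(1+p["k1"]*(u@u));K=np.array(p["intrinsics"])
    return K[:2,:2]@u+K[:2,2]
def tri(rs):
    A=0;b=0
    for o,d in rs:
        d=d/np.linalg.norm(d);P=np.eye(3)-np.outer(d,d);A=A+P;b=b+P@o
    X=np.linalg.solve(A,b);return X
E
python3 - <<'E'
from h import *
np.set_printoptions(precision=4,suppress=True)
s=sense();print(s["tcp_pos"],s["tcp_rot"],s["finger_gap"])
P={}
for n in ["side","top","wrist"]:
    P[n]=camera(n);cv2.imwrite(f"pics/{n}0.png",P[n]["img"])
for q in ["hook_grip","hook_throat","hook_seat","dipping_hook","tank_mouth","dip_tank","basket_center","bail_rest","dip_basket","bar_mid","drain_stand","heart_center","pigment_jar","gypsum_medallion","sanding_block","gypsum_star","brush_flat"]:
    print(q,{n:[(np.round(r["point"]),round(r["conf"],2)) for r in recognise(P[n],q)[:2]] for n in P})
for n in ["side","top"]: print(n,np.linalg.inv(np.array(P[n]["world_to_cam"])))
E
```

```text
[ 0.2252 -0.5285  0.2211] [[ 0.92    0.392  -0.0007]
 [ 0.392  -0.92    0.0017]
 [ 0.     -0.0018 -1.    ]] 1.0052452784265782
hook_grip {'side': [(array([258., 225.]), 0.68)], 'top': [], 'wrist': []}
hook_throat {'side': [(array([258., 225.]), 0.75)], 'top': [(array([211., 222.]), 0.64), (array([357., 235.]), 0.42)], 'wrist': []}
hook_seat {'side': [(array([257., 225.]), 0.71)], 'top': [(array([202., 219.]), 0.33)], 'wrist': []}
dipping_hook {'side': [(array([261., 227.]), 0.76)], 'top': [(array([361., 232.]), 0.42)], 'wrist': []}
tank_mouth {'side': [(array([255., 289.]), 0.53)], 'top': [(array([206., 226.]), 0.93)], 'wrist': []}
dip_tank {'side': [(array([268., 205.]), 0.7), (array([261., 223.]), 0.54)], 'top': [(array([210., 229.]), 0.61)], 'wrist': []}
basket_center {'side': [], 'top': [(array([206., 219.]), 0.74)], 'wrist': []}
bail_rest {'side': [(array([257., 227.]), 0.21)], 'top': [(array([201., 221.]), 0.56)], 'wrist': []}
dip_basket {'side': [], 'top': [(array([204., 222.]), 0.75), (array([358., 239.]), 0.52)], 'wrist': []}
bar_mid {'side': [(array([256., 289.]), 0.91)], '
[... 453 characters left out ...]
 {'side': [(array([207., 244.]), 0.95)], 'top': [(array([241., 287.]), 0.67)], 'wrist': []}
gypsum_star {'side': [(array([294., 206.]), 0.55)], 'top': [(array([169., 179.]), 0.86), (array([397., 168.]), 0.55)], 'wrist': []}
brush_flat {'side': [(array([201., 327.]), 0.9), (array([296., 208.]), 0.29)], 'top': [(array([372., 293.]), 0.87), (array([238., 287.]), 0.48)], 'wrist': [(array([107.,   4.]), 0.72)]}
side [[ 0.9904 -0.0455  0.1306  0.3692]
 [-0.1369 -0.4551  0.8799 -1.1084]
 [ 0.0194 -0.8893 -0.4569  0.7541]
 [ 0.      0.      0.      1.    ]]
top [[-0.0127 -0.9882  0.1528  0.3444]
 [-0.9999  0.0122 -0.0042 -0.0057]
 [ 0.0022 -0.1528 -0.9883  1.3865]
 [ 0.      0.      0.      1.    ]]
```

View pics/side0.png

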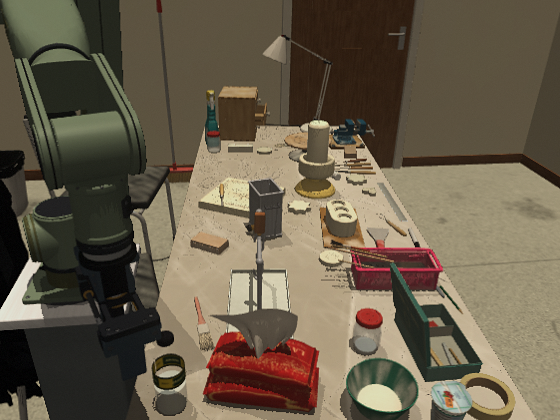

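View pics/top0.png

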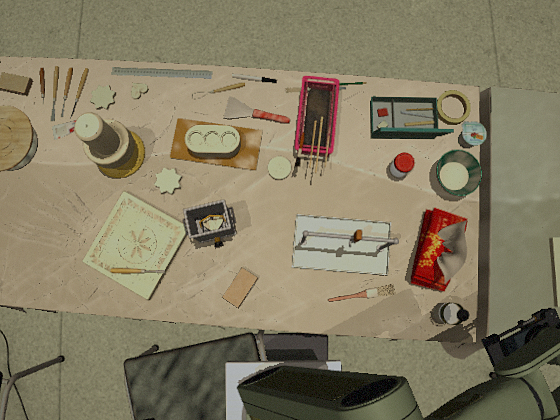

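The side picture shows the tank at (265,210), and the hook's handle at (260,222) above the stand. In the top picture the tank is at (210,222), the bar runs from (303,240) to (397,240), and the handle is at (357,236).

```bash
python3 - <<'E'
from h import *
t=cv2.imread("pics/top0.png");s=cv2.imread("pics/side0.png")
a=cv2.resize(t[190:260,170:250],None,fx=5,fy=5,interpolation=cv2.INTER_CUBIC)   #400x350
b=cv2.resize(t[205:285,285:405],(400,267),interpolation=cv2.INTER_CUBIC) # 3.333
c=cv2.resize(s[170:320,215:315],(400,600),interpolation=cv2.INTER_CUBIC) # 4
o=np.zeros((600,800,3),np.uint8);o[:333,:400]=a[:333];o[333:600,:400]=b;o[:,400:]=c
cv2.imwrite("pics/crops.png",o)
np.set_printoptions(precision=4,suppress=True)
p=camera("top");q=camera("side")
for n,uv,z in [("tank",(210,222),.155),("bar-y",(397,240),.2),("bar+y",(303,240),.2),("grip",(357,236),.26)]: print(n,atz(p,uv,z))
print("grip side",tri([ray(p,(357,235)),ray(q,(260,222))]))
E
```

```text
tank [0.5164 0.1796 0.155 ]
bar-y [ 0.4603 -0.2816  0.2   ]
bar+y [ 0.4635 -0.0527  0.2   ]
grip [ 0.465 -0.175  0.26 ]
grip side [ 0.4704 -0.1784  0.2383]
```

View pics/crops.png

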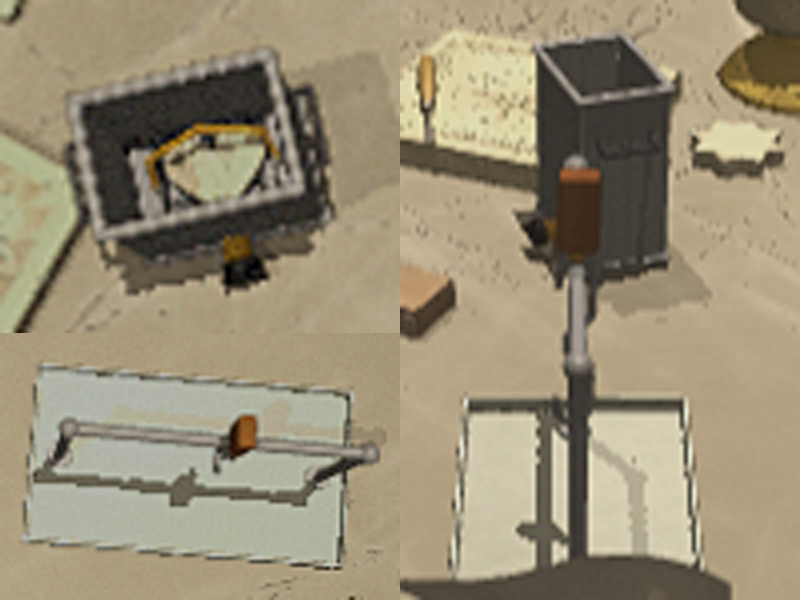

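The top crop shows the bar's balls at (68,428) and (371,453), the handle at (243,425), and the drain plug pointing down (-x). The bail arches on the up side, which is probably +x. Next I look from near with the wrist camera.

```bash
python3 - <<'E'
from h import *
np.set_printoptions(precision=4,suppress=True)
p=camera("top");w=camera("wrist");s=sense()
print(w["hand_eye"],w["intrinsics"])
a=atz(p,(396.3,241),.2);b=atz(p,(305.4,233.5),.2);print(a,b,(a+b)/2,np.linalg.norm(a-b),np.degrees(np.arctan2(-(b-a)[0],(b-a)[1])))
R=np.array(s["tcp_rot"]);print("yaw tool x",np.degrees(np.arctan2(R[1,0],R[0,0])))
C=lambda x,y:(170+x/5,190+y/5)
c=[atz(p,C(*k),.155) for k in [(75,102),(270,55),(300,188),(103,232)]];print(c,np.mean(c,0))
for i in range(4): e=c[(i+1)%4]-c[i];print(np.linalg.norm(e),np.degrees(np.arctan2(e[1],e[0])))
E
```

```text
[[ 0.     -0.969  -0.247   0.0694]
 [ 1.      0.0001 -0.0005  0.0002]
 [ 0.0005 -0.247   0.969  -0.1632]
 [ 0.      0.      0.      1.    ]] [[328.8003   0.     276.8518]
 [  0.     328.8003 213.8289]
 [  0.       0.       1.    ]]
[ 0.4578 -0.2798  0.2   ] [ 0.4792 -0.0588  0.2   ] [ 0.4685 -0.1693  0.2   ] 0.2219485611196193 -5.521176028659055
yaw tool x 23.07828789545102
[array([0.5469, 0.2438, 0.155 ]), array([0.5699, 0.1444, 0.155 ]), array([0.5016, 0.1288, 0.155 ]), array([0.4803, 0.2284, 0.155 ])] [0.5247 0.1864 0.155 ]
0.10199949825082953 -76.99074167395665
0.07007651438099166 -167.13830171877584
0.1018065957202967 102.0289477360207
0.06833449746644375 13.032171893773494
```

Call:
{"name": "apply_moves", "arguments": {"increments": [{"xyz":[0,0,-0.25],"angular":[0,0,0.89],"claw":0},{"xyz":[0,0,-0.25],"angular":[0,0,0.89],"claw":0},{"xyz":[0,0,-0.25],"angular":[0,0,0.89],"claw":0},{"xyz":[0,0,-0.25],"angular":[0,0,0.89],"claw":0},{"xyz":[0,0,0],"angular":[0,0,0.89],"claw":0},{"xyz":[0,0,0],"angular":[0,0,0.89],"claw":0},{"xyz":[0,0,0],"angular":[0,0,0.9],"claw":0},{"xyz":[0.37,-0.5,0],"claw":0},{"xyz":[0.37,-0.5,0],"claw":0},{"xyz":[0.37,-0.5,0],"claw":0},{"xyz":[0.37,-0.5,0],"claw":0},{"xyz":[0.37,-0.5,0],"claw":0},{"xyz":[0.37,-0.5,0],"claw":0},{"xyz":[0.37,-0.5,0],"claw":0},{"xyz":[0.37,-0.5,0],"claw":0},{"xyz":[0,0,0],"claw":0}]}}

```text
invalid input
```

```bash
python3 - <<'E'
from h import *
np.set_printoptions(precision=4,suppress=True)
s=sense();w=camera("wrist");cv2.imwrite("pics/w1.png",w["img"]);print(s["tcp_pos"],s["tcp_rot"],s["clock"])
for q in ["hook_grip","hook_throat","hook_seat","bar_mid"]: print(q,recognise(w,q)[:2])
for X in [(.4685,-.1693,.2),(.4785,-.0585,.2),(.458,-.28,.2),(.468,-.177,.238)]: print(proj(w,X,s))
E
```

```text
[ 0.2254 -0.529   0.222 ] [[ 0.92    0.392   0.    ]
 [ 0.392  -0.92   -0.0001]
 [ 0.      0.0001 -1.    ]] 2.9
hook_grip []
hook_throat []
hook_seat []
bar_mid []
[-391.1338 -726.8169]
[-703.375 -910.941]
[ -87.8087 -527.4809]
[ -605.3584 -1016.6083]
```

View pics/w1.png

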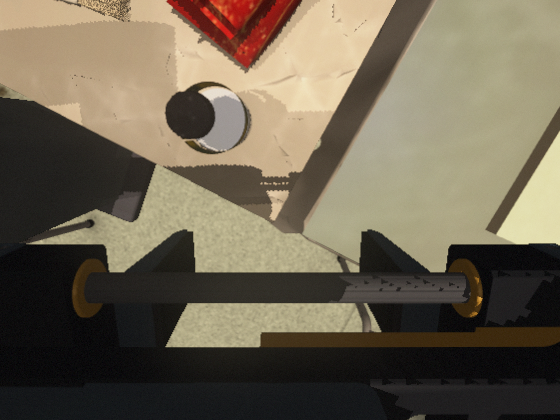

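The wrist picture shows only the table's corner, because the move was refused (most likely every row needs "angular"). I'll resend it complete.

Call:
{"name": "apply_moves", "arguments": {"increments": [{"xyz":[0,0,-0.25],"angular":[0,0,0.89],"claw":0},{"xyz":[0,0,-0.25],"angular":[0,0,0.89],"claw":0},{"xyz":[0,0,-0.25],"angular":[0,0,0.89],"claw":0},{"xyz":[0,0,-0.25],"angular":[0,0,0.89],"claw":0},{"xyz":[0,0,0],"angular":[0,0,0.89],"claw":0},{"xyz":[0,0,0],"angular":[0,0,0.89],"claw":0},{"xyz":[0,0,0],"angular":[0,0,0.9],"claw":0},{"xyz":[0.37,-0.5,0],"angular":[0,0,0],"claw":0},{"xyz":[0.37,-0.5,0],"angular":[0,0,0],"claw":0},{"xyz":[0.37,-0.5,0],"angular":[0,0,0],"claw":0},{"xyz":[0.37,-0.5,0],"angular":[0,0,0],"claw":0},{"xyz":[0.37,-0.5,0],"angular":[0,0,0],"claw":0},{"xyz":[0.37,-0.5,0],"angular":[0,0,0],"claw":0},{"xyz":[0.37,-0.5,0],"angular":[0,0,0],"claw":0},{"xyz":[0.37,-0.5,0],"angular":[0,0,0],"claw":0},{"xyz":[0,0,0],"angular":[0,0,0],"claw":0}]}}

```text
clock: 5.15
tcp_pos: [0.4265, -0.3057, 0.282]
tcp_rot: [[0.996, -0.093, 0.0], [-0.093, -0.996, 0.0], [0.0, -0.0, -1.0]]
contact_force: [-0.6, 0.1, -0.2]
finger_gap: 1.001
grasp_force: 0.0
```

```bash
python3 - <<'E'
from h import *
np.set_printoptions(precision=4,suppress=True)
s=sense();w=camera("wrist");cv2.imwrite("pics/w2.png",w["img"]);print(s["tcp_pos"],s["tcp_rot"],s["clock"])
for q in ["hook_grip","hook_throat","hook_seat","bar_mid"]: print(q,recognise(w,q)[:2])
for X in [(.4685,-.1693,.2),(.4785,-.0585,.2),(.458,-.28,.2),(.468,-.177,.238)]: print(proj(w,X,s))
E
```

```text
[ 0.4265 -0.3057  0.282 ] [[ 0.9957 -0.0928  0.0003]
 [-0.0928 -0.9957  0.0003]
 [ 0.0003 -0.0003 -1.    ]] 5.15
hook_grip [{'point': [73.8, 186.8], 'conf': 0.85}]
hook_throat [{'point': [78.4, 189.9], 'conf': 0.63}]
hook_seat [{'point': [74.9, 188.6], 'conf': 0.57}]
bar_mid [{'point': [173.7, 156.6], 'conf': 0.95}, {'point': [10.5, 4.9], 'conf': 0.51}]
[ 91.7246 185.1882]
[-54.1976 185.7131]
[239.0182 185.3917]
[ 71.3824 194.4695]
```

View pics/w2.png

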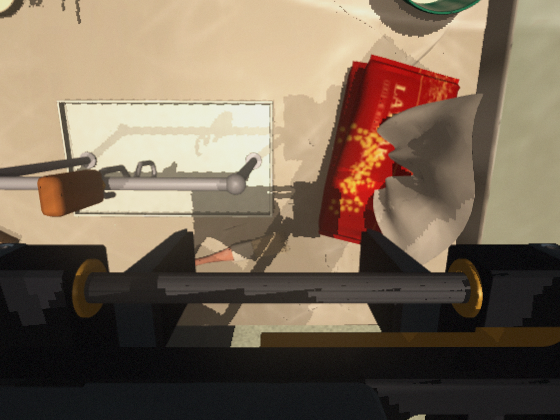

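Bar end predicted at (239,185) and seen at (236,184), which agrees within 3 px. The handle is at (70,190), with wire on the +x side near (100-150,170). Zooming in shows the hook's sense.

```bash
python3 - <<'E'
from h import *
t=cv2.imread("pics/w2.png")
cv2.imwrite("pics/w2z.png",cv2.resize(t[135:225,30:190],(800,450),interpolation=cv2.INTER_CUBIC))
w=camera("wrist");s=sense()
R=np.array([[.9954,.0962,0],[-.0962,.9954,0],[0,0,1]]) # hook frame, yaw -5.5
th=np.array([.468,-.176,.2])
for sg in (1,-1):
  for n,q in dict(htop=(0,0,63),hbot=(0,0,13),sh0=(9.5,0,0),sh30=(9.5,0,-30),lip=(-10,0,-13),seat=(0,0,-99.5),tip=(-10,0,-85.5),jsh=(10,0,-85)).items():
    q=np.array(q)/1000.*[sg,1,1];print(sg,n,((proj(w,th+R@q,s)-[30,135])*5).round())
E
```

```text
1 htop [ 41. 332.]
1 hbot [286. 258.]
1 sh0 [326. 181.]
1 sh30 [422. 159.]
1 lip [386. 293.]
1 seat [586. 168.]
1 tip [565. 226.]
1 jsh [554. 126.]
-1 htop [ 41. 332.]
-1 hbot [286. 258.]
-1 sh0 [343. 306.]
-1 sh30 [436. 271.]
-1 lip [370. 167.]
-1 seat [586. 168.]
-1 tip [555. 126.]
-1 jsh [564. 226.]
```

View pics/w2z.png

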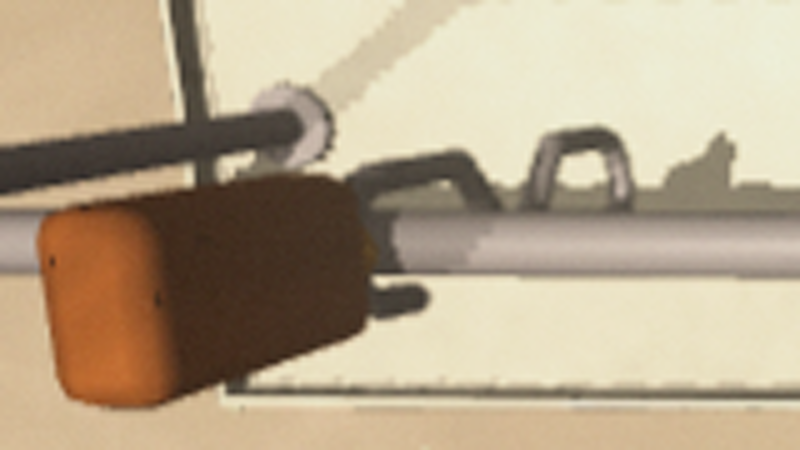

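The lip shows at (425,298), on the -x side, and the shank is on +x. So the hook's x is about world +x, and it stands near (0.470, -0.183). Next I go above it.

Call:
{"name": "apply_moves", "arguments": {"increments": [{"xyz":[0,0,-0.5],"angular":[0,0,0],"claw":0},{"xyz":[0.133,-0.526,0],"angular":[0,0,0],"claw":0},{"xyz":[0.133,-0.526,0],"angular":[0,0,0],"claw":0},{"xyz":[0.133,-0.526,0],"angular":[0,0,0],"claw":0},{"xyz":[0.133,-0.526,0],"angular":[0,0,0],"claw":0},{"xyz":[0,0,0],"angular":[0,0,0],"claw":0},{"xyz":[0,0,0],"angular":[0,0,0],"claw":0}]}}

```text
clock: 6.32
tcp_pos: [0.4689, -0.1855, 0.312]
tcp_rot: [[0.995, -0.097, -0.0], [-0.097, -0.995, -0.001], [-0.0, 0.001, -1.0]]
contact_force: [-0.2, 0.5, 0.0]
finger_gap: 0.994
grasp_force: 0.0
```

```bash
python3 - <<'E'
from h import *
np.set_printoptions(precision=4,suppress=True)
s=sense();w=camera("wrist");cv2.imwrite("pics/w3.png",w["img"]);print(s["tcp_pos"],s["tcp_rot"],s["clock"])
# orange mask of handle
hsv=cv2.cvtColor(w["img"],cv2.COLOR_BGR2HSV);m=cv2.inRange(hsv,(3,120,30),(18,255,255));m=cv2.morphologyEx(m,cv2.MORPH_OPEN,np.ones((5,5)))
n,l,st,c=cv2.connectedComponentsWithStats(m)
for i in range(1,n): print(st[i],c[i])
X=np.array([.470,-.183,.263]);print(proj(w,X,s),proj(w,X-[0,0,.025],s))
for q in ["hook_grip"]: print(q,recognise(w,q)[:2])
E
```

```text
[ 0.4689 -0.1855  0.312 ] [[ 0.9953 -0.0969 -0.0002]
 [-0.0969 -0.9953 -0.0007]
 [-0.0001  0.0008 -1.    ]] 6.325
[  0   0  44  30 789] [15.0406 11.706 ]
[ 44   0  19  32 434] [54.47   17.6498]
[531 109   5   5  25] [533. 111.]
[523 115  16  25 290] [531.3    127.1517]
[493 131   8   7  52] [496.5    134.0962]
[491 143   5   5  25] [493. 145.]
[427 150  13  10  72] [432.7083 154.0972]
[448 150  10   7  63] [452.4603 153.127 ]
[454 159  13   9  91] [460.5604 162.9341]
[424 160   7   7  45] [426.8889 163.    ]
[443 160   9   8  65] [446.8923 163.5538]
[463 185   5   5  25] [465. 187.]
[ 10 189  13  11 121] [ 16.0496 193.8595]
[449 189   6  10  55] [451.2727 193.6364]
[464 203   7   6  42] [467.  205.5]
[442 204   5   7  35] [444. 207.]
[258 216  19  33 564] [267.0957 232.195 ]
[425 218  11  15  94] [430.1596 225.234 ]
[440 218   7  10  65] [442.7692 222.6154]
[ 73 259  24  30 331] [ 83.571 272.   ]
[292 261  25  12 209] [305.3828 267.4689]
[463 262  13  14 145] [468.9379 268.8069]
[ 98 265   7   6  41] [100.9268 267.561 ]
[475 278   7  12  62] [478.2419 283.4516]
[ 72 291  12  16 130] 
[... 212 characters left out ...]
. ]
[541 327  11   8  73] [546.1233 330.1233]
[479 328  11   7  60] [484.25   331.0833]
[503 328  15  12 134] [510.194 333.   ]
[556 331   4   8  30] [557.6 334.5]
[ 261  333  136   15 1599] [325.7617 339.4953]
[389 332   7   5  35] [392. 334.]
[397 332  33  15 325] [411.     339.3692]
[431 332  22  15 193] [441.6995 340.0466]
[455 332  20  15 206] [463.6748 338.2184]
[521 332  10  15 110] [525.2182 339.5182]
[492 334   9   7  55] [495.6364 336.6364]
[473 336  10   9  60] [477.9167 340.25  ]
[535 337   5   6  30] [537.  339.5]
[548 338   7   7  46] [550.8261 341.0652]
[507 341   5   5  25] [509. 343.]
[272.9439 234.4603] [273.3144 224.1992]
hook_grip [{'point': [270.7, 223.0], 'conf': 0.94}]
```

View pics/w3.png

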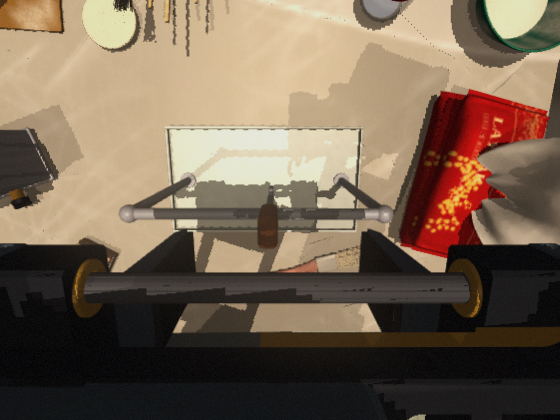

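The handle is at columns 258–277 (predicted 273), so it sits about 4 mm towards +y. The balls are at (128,214) and (384,214). I correct, descend and grasp.

Call:
{"name": "apply_moves", "arguments": {"increments": [{"xyz":[0.02,-0.11,0.3],"angular":[0,0,0],"claw":0},{"xyz":[0,0,0.4],"angular":[0,0,0],"claw":0},{"xyz":[0,0,0.4],"angular":[0,0,0],"claw":0},{"xyz":[0,0,0.26],"angular":[0,0,0],"claw":0},{"xyz":[0,0,0],"angular":[0,0,0],"claw":0.5},{"xyz":[0,0,0],"angular":[0,0,0],"claw":0.8},{"xyz":[0,0,0],"angular":[0,0,0],"claw":1},{"xyz":[0,0,0],"angular":[0,0,0],"claw":1},{"xyz":[0,0,0],"angular":[0,0,0],"claw":1},{"xyz":[0,0,0],"angular":[0,0,0],"claw":1},{"xyz":[0,0,0],"angular":[0,0,0],"claw":1},{"xyz":[0,0,0],"angular":[0,0,0],"claw":1}]}}

```text
clock: 7.92
tcp_pos: [0.471, -0.1782, 0.2303]
tcp_rot: [[0.995, -0.096, 0.0], [-0.096, -0.995, -0.0], [0.0, 0.0, -1.0]]
contact_force: [1.0, -0.6, 0.5]
finger_gap: 0.158
grasp_force: 10.9
```

```bash
python3 - <<'E'
from h import *
np.set_printoptions(precision=4,suppress=True)
s=sense();print({k:np.round(s[k],4) for k in ["tcp_pos","contact_force","finger_gap","grasp_force","clock","joints"]})
class W(dict):pass
w=camera("wrist")
s3=dict(tcp_pos=[.4689,-.1855,.312],tcp_rot=[[.9953,-.0969,-.0002],[-.0969,-.9953,-.0007],[-.0001,.0008,-1]])
a=atz(w,(384,214),.2,s3);b=atz(w,(128,214),.2,s3);print(a,b,(a+b)/2,np.linalg.norm(a-b),np.degrees(np.arctan2(-(b-a)[0],(b-a)[1])))
E
```

```text
{'tcp_pos': array([ 0.471 , -0.1782,  0.2303]), 'contact_force': array([ 0.9997, -0.6481,  0.4615]), 'finger_gap': np.float64(0.1578), 'grasp_force': np.float64(10.9182), 'clock': np.float64(7.925), 'joints': array([-22.0244,  11.5463,  97.8317,  -0.0176,  70.6153,  73.5016])}
[ 0.4589 -0.2777  0.2   ] [ 0.4804 -0.0574  0.2   ] [ 0.4697 -0.1676  0.2   ] 0.22139077938989277 -5.566458210847307
```

The handle is gripped at 14.4 mm, with the TCP at (0.471, -0.178, 0.230) while hanging. Next: lift 22 mm, hold, slide the hook out along +x, then rise.

Call:
{"name": "apply_moves", "arguments": {"increments": [{"xyz":[0,0,0],"angular":[0,0,0],"claw":1},{"xyz":[0,0,-0.12],"angular":[0,0,0],"claw":1},{"xyz":[0,0,-0.12],"angular":[0,0,0],"claw":1},{"xyz":[0,0,-0.13],"angular":[0,0,0],"claw":1},{"xyz":[0,0,0],"angular":[0,0,0],"claw":1},{"xyz":[0,0,0],"angular":[0,0,0],"claw":1},{"xyz":[0,0,0],"angular":[0,0,0],"claw":1},{"xyz":[0.2,0,0],"angular":[0,0,0],"claw":1},{"xyz":[0.3,0,0],"angular":[0,0,0],"claw":1},{"xyz":[0.3,0,0],"angular":[0,0,0],"claw":1},{"xyz":[0,0,0],"angular":[0,0,0],"claw":1},{"xyz":[0,0,0],"angular":[0,0,0],"claw":1}]}}

```text
clock: 9.48
tcp_pos: [0.5187, -0.1827, 0.2521]
tcp_rot: [[0.995, -0.096, -0.001], [-0.096, -0.995, 0.0], [-0.001, -0.0, -1.0]]
contact_force: [-0.1, 0.6, -1.4]
finger_gap: 0.151
grasp_force: 30.0
```

Call:
{"name": "apply_moves", "arguments": {"increments": [{"xyz":[0,0,-0.54],"angular":[0,0,0],"claw":1},{"xyz":[0,0,-0.54],"angular":[0,0,0],"claw":1},{"xyz":[0,0,-0.54],"angular":[0,0,-0.8],"claw":1},{"xyz":[0,0,-0.54],"angular":[0,0,-0.8],"claw":1},{"xyz":[0,0,0],"angular":[0,0,-0.8],"claw":1},{"xyz":[0,0,0],"angular":[0,0,-0.8],"claw":1},{"xyz":[0,0,0],"angular":[0,0,-0.84],"claw":1},{"xyz":[0.03,-0.6,0],"angular":[0,0,0],"claw":1},{"xyz":[0.03,-0.6,0],"angular":[0,0,0],"claw":1},{"xyz":[0.03,-0.6,0],"angular":[0,0,0],"claw":1},{"xyz":[0.03,-0.6,0],"angular":[0,0,0],"claw":1},{"xyz":[0.03,-0.6,0],"angular":[0,0,0],"claw":1},{"xyz":[0.03,-0.6,0],"angular":[0,0,0],"claw":1},{"xyz":[0.03,-0.6,0],"angular":[0,0,0],"claw":1},{"xyz":[0.03,-0.6,0],"angular":[0,0,0],"claw":1},{"xyz":[0.03,-0.6,0],"angular":[0,0,0],"claw":1},{"xyz":[0.03,-0.6,0],"angular":[0,0,0],"claw":1},{"xyz":[0,0,0],"angular":[0,0,0],"claw":1},{"xyz":[0,0,0],"angular":[0,0,0],"claw":1}]}}

```text
clock: 11.85
tcp_pos: [0.4551, 0.1715, 0.3822]
tcp_rot: [[0.974, 0.225, 0.0], [0.225, -0.974, -0.001], [-0.0, 0.001, -1.0]]
contact_force: [0.5, 0.4, 0.1]
finger_gap: 0.15
grasp_force: 30.0
```

```bash
python3 - <<'E'
from h import *
np.set_printoptions(precision=4,suppress=True)
s=sense();w=camera("wrist");cv2.imwrite("pics/w4.png",w["img"]);print(s["tcp_pos"],s["tcp_rot"],s["clock"])
for q in ["tank_mouth","bail_rest","basket_center","dip_basket","hook_seat"]: print(q,[(r["point"],r["conf"]) for r in recognise(w,q)[:2]])
c=proj(w,[.5247,.1864,.155],s);print(c)
x,y=[int(v) for v in c];x0=max(0,min(560-200,x-100));y0=max(0,min(420-150,y-75))
print(x0,y0);cv2.imwrite("pics/w4z.png",cv2.resize(w["img"][y0:y0+150,x0:x0+200],(800,600),interpolation=cv2.INTER_CUBIC))
E
```

```text
[0.4551 0.1715 0.3822] [[ 0.9744  0.2249  0.0001]
 [ 0.2249 -0.9744 -0.0008]
 [-0.0001  0.0008 -1.    ]] 11.85
tank_mouth [([284.0, 132.2], 0.56)]
bail_rest [([282.9, 114.7], 0.71), ([278.3, 255.0], 0.7)]
basket_center [([277.0, 112.9], 0.55)]
dip_basket [([277.8, 113.8], 0.77), ([285.0, 134.3], 0.54)]
hook_seat [([277.3, 254.5], 0.72)]
[277.6613 128.4077]
177 53
```

View pics/w4z.png

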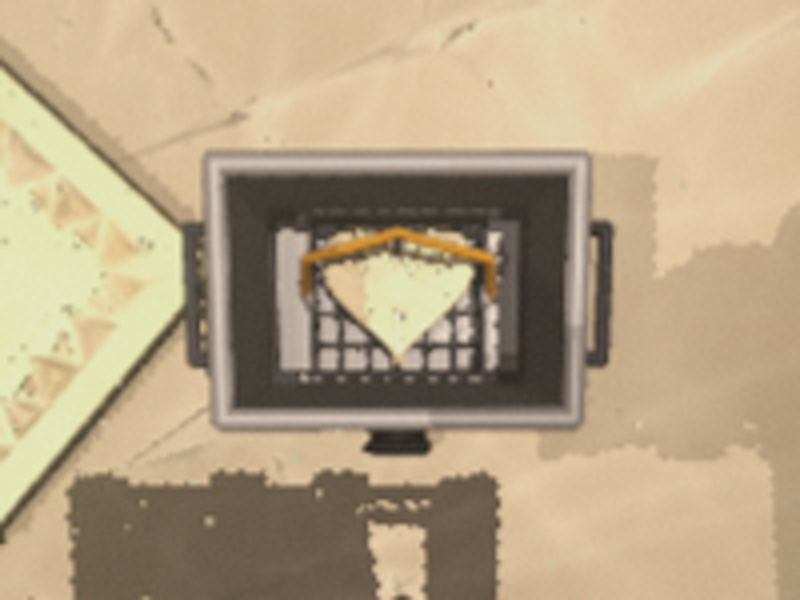

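The bail lies to tank +x (apex at (397,232) in the zoom, pivot row about 297), and the straps are at x=275 and 522. So the tip has to point at tank +x, which means a yaw of about 193°.

```bash
python3 - <<'E'
from h import *
from scipy.optimize import brentq
np.set_printoptions(precision=4,suppress=True)
s=sense();w=camera("wrist");print(s["tcp_pos"])
P=lambda x,y:(177+x/4,53+y/4)
c=np.array([atz(w,P(*k),.155,s) for k in [(206,154),(589,154),(580,426),(215,426)]])
print(c.mean(0));e=c[1]-c[0];f=c[0]-c[3];print(np.linalg.norm(e),np.linalg.norm(f),np.degrees(np.arctan2(f[1],f[0])),np.degrees(np.arctan2(e[0],-e[1])))
D=lambda a,b,L:brentq(lambda z:np.linalg.norm(atz(w,P(*a),z,s)-atz(w,P(*b),z,s))-L,0,.154)
print("strap z",D((275,300),(522,300),.090),"bail shoulder z",D((305,258),(494,258),.066), "between-shoulders centers")
m=c.mean(0)
for z in (.06,.07,.08,.09):
    a=atz(w,P(397,232),z,s)-m;t=np.radians(13);print(z,a[0]*np.cos(t)+a[1]*np.sin(t),-a[0]*np.sin(t)+a[1]*np.cos(t))
# floor corner test
for z in (.02,.04,.05,.06):
    a=atz(w,P(397,297),z,s)-m;print(z,a[0]*np.cos(t)+a[1]*np.sin(t))
E
```

```text
[0.4555 0.1714 0.3822]
[0.5271 0.1883 0.155 ]
0.10725771457209982 0.07547134994213166 12.879453962172482 12.924297117040224
strap z 0.050361065043921835 bail shoulder z 0.06737895433954409 between-shoulders centers
0.06 0.021922112621787178 0.0002968635561334202
0.07 0.021385005628848614 0.00027742469475037276
0.08 0.020847898635910054 0.0002579858333673262
0.09 0.020310791642971497 0.0002385469719842796
0.02 3.633006904787756e-05
0.04 -0.0001230536635421092
0.05 -0.00020274552983710255
0.06 -0.00028243739613198775
```

Mouth centre (wrist) is (0.527, 0.188), yaw 12.9°, pivot z about 0.048 and lying apex z about 0.084. Next I turn the hook 180° about z.

Call:
{"name": "apply_moves", "arguments": {"increments": [{"xyz":[0,0,0],"angular":[0,0,-0.982],"claw":1},{"xyz":[0,0,0],"angular":[0,0,-0.982],"claw":1},{"xyz":[0,0,0],"angular":[0,0,-0.982],"claw":1},{"xyz":[0,0,0],"angular":[0,0,-0.982],"claw":1},{"xyz":[0,0,0],"angular":[0,0,-0.982],"claw":1},{"xyz":[0,0,0],"angular":[0,0,-0.982],"claw":1},{"xyz":[0,0,0],"angular":[0,0,-0.982],"claw":1},{"xyz":[0,0,0],"angular":[0,0,-0.982],"claw":1},{"xyz":[0,0,0],"angular":[0,0,-0.982],"claw":1},{"xyz":[0,0,0],"angular":[0,0,-0.982],"claw":1},{"xyz":[0,0,0],"angular":[0,0,-0.982],"claw":1},{"xyz":[0,0,0],"angular":[0,0,-0.982],"claw":1},{"xyz":[0,0,0],"angular":[0,0,-0.982],"claw":1},{"xyz":[0,0,0],"angular":[0,0,-0.982],"claw":1},{"xyz":[0,0,0],"angular":[0,0,-0.982],"claw":1},{"xyz":[0,0,0],"angular":[0,0,-0.982],"claw":1},{"xyz":[0,0,0],"angular":[0,0,-0.982],"claw":1},{"xyz":[0,0,0],"angular":[0,0,-0.982],"claw":1},{"xyz":[0,0,0],"angular":[0,0,-0.982],"claw":1},{"xyz":[0,0,0],"angular":[0,0,-0.982],"claw":1}]}}

```text
clock: 14.7
tcp_pos: [0.4555, 0.1718, 0.3821]
tcp_rot: [[-0.227, 0.974, -0.0], [0.974, 0.227, -0.0], [-0.0, -0.0, -1.0]]
contact_force: [-0.5, 0.2, -1.4]
finger_gap: 0.154
grasp_force: 30.0
```

Call:
{"name": "apply_moves", "arguments": {"increments": [{"xyz":[0,0,0],"angular":[0,0,-0.982],"claw":1},{"xyz":[0,0,0],"angular":[0,0,-0.982],"claw":1},{"xyz":[0,0,0],"angular":[0,0,-0.982],"claw":1},{"xyz":[0,0,0],"angular":[0,0,-0.982],"claw":1},{"xyz":[0,0,0],"angular":[0,0,-0.982],"claw":1},{"xyz":[0,0,0],"angular":[0,0,-0.982],"claw":1},{"xyz":[0,0,0],"angular":[0,0,-0.982],"claw":1},{"xyz":[0,0,0],"angular":[0,0,-0.982],"claw":1},{"xyz":[0,0,0],"angular":[0,0,-0.982],"claw":1},{"xyz":[0,0,0],"angular":[0,0,-0.982],"claw":1},{"xyz":[0,0,0],"angular":[0,0,-0.982],"claw":1},{"xyz":[0,0,0],"angular":[0,0,-0.982],"claw":1},{"xyz":[0,0,0],"angular":[0,0,-0.982],"claw":1},{"xyz":[0,0,0],"angular":[0,0,-0.982],"claw":1},{"xyz":[0,0,0],"angular":[0,0,-0.982],"claw":1},{"xyz":[0,0,0],"angular":[0,0,-0.982],"claw":1},{"xyz":[0,0,0],"angular":[0,0,-0.982],"claw":1},{"xyz":[0,0,0],"angular":[0,0,-0.982],"claw":1},{"xyz":[0,0,0],"angular":[0,0,-0.982],"claw":1},{"xyz":[0,0,0],"angular":[0,0,-0.982],"claw":1}]}}

```text
clock: 17.2
tcp_pos: [0.4555, 0.1718, 0.3821]
tcp_rot: [[-0.974, -0.228, 0.0], [-0.228, 0.974, -0.0], [0.0, -0.0, -1.0]]
contact_force: [-0.3, 0.3, -1.4]
finger_gap: 0.153
grasp_force: 30.0
```

Call:
{"name": "apply_moves", "arguments": {"increments": [{"xyz":[-0.38,-0.01,0.2],"angular":[0,0,0],"claw":1},{"xyz":[-0.38,0,0.2],"angular":[0,0,0],"claw":1},{"xyz":[-0.4,0,0.3],"angular":[0,0,0],"claw":1},{"xyz":[0,0,0.3],"angular":[0,0,0],"claw":1},{"xyz":[0,0,0],"angular":[0,0,0],"claw":1},{"xyz":[0,0,0],"angular":[0,0,0],"claw":1}]}}

```text
clock: 17.95
tcp_pos: [0.5236, 0.1871, 0.323]
tcp_rot: [[-0.974, -0.225, 0.001], [-0.225, 0.974, 0.0], [-0.001, 0.0, -1.0]]
contact_force: [0.2, -0.4, -0.5]
finger_gap: 0.152
grasp_force: 30.0
```

```bash
python3 - <<'E'
from h import *
np.set_printoptions(precision=4,suppress=True)
s=sense();w=camera("wrist");print(s["tcp_pos"],s["contact_force"],s["clock"])
R=np.array(s["tcp_rot"]);T=np.array(s["tcp_pos"])
x0,y0=197,140
g=cv2.resize(w["img"][y0:y0+120,x0:x0+160],(800,600),interpolation=cv2.INTER_CUBIC)
for n,q in dict(seat=(0,0,.1298),bot=(0,0,.1323),tip=(-.01,0,.1158),jsh=(.01,0,.12),lip=(-.01,0,.0433)).items():
    c=(proj(w,T+R@np.array(q),s)-[x0,y0])*5;print(n,c.round())
m=np.array([.5271,.1883,.155]);ex=np.array([.9748,.2233,0]);ey=np.array([-.2233,.9748,0])
for a,b in [(37,54),(-37,54),(-37,-54),(37,-54),(0,0)]: print("rim",a,b,((proj(w,m+a/1e3*ex+b/1e3*ey,s)-[x0,y0])*5).round())
print("apex",((proj(w,m+.021*ex-[0,0,.071],s)-[x0,y0])*5).round())
cv2.imwrite("pics/w5z.png",g)
E
```

```text
[0.5236 0.1871 0.323 ] [ 0.2414 -0.3755 -0.4812] 17.95
seat [399. 341.]
bot [399. 337.]
tip [400. 414.]
jsh [400. 298.]
lip [400. 562.]
rim 37 54 [656. 486.]
rim -37 54 [671. 135.]
rim -37 -54 [132. 134.]
rim 37 -54 [146. 485.]
rim 0 0 [401. 315.]
apex [401. 335.]
```

View pics/w5z.png

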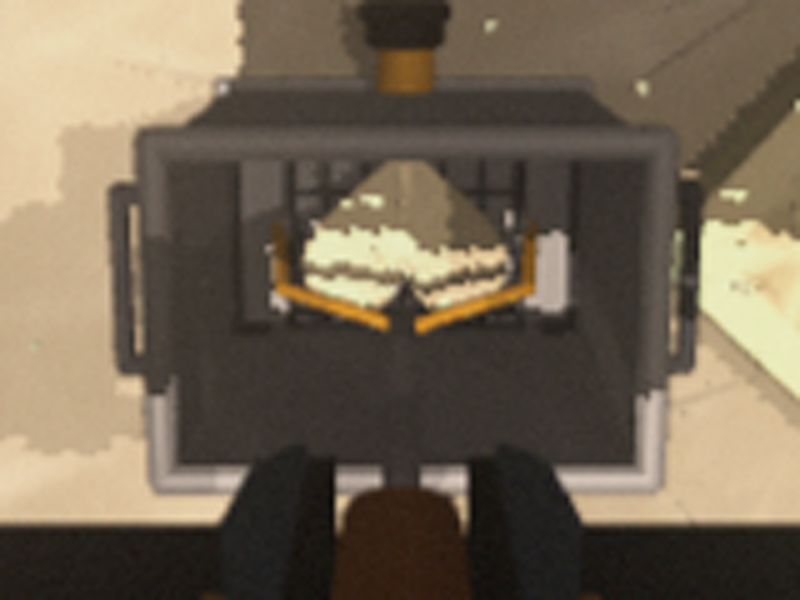

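The hook hangs centred over the mouth. The top of the wire is at (402,285), the rim spans columns 140–670, and the bail apex is at (400,325), behind the shank. Next I descend on the free side.

Call:
{"name": "apply_moves", "arguments": {"increments": [{"xyz":[0,0,0.25],"angular":[0,0,0],"claw":1},{"xyz":[0,0,0.25],"angular":[0,0,0],"claw":1},{"xyz":[0,0,0.25],"angular":[0,0,0],"claw":1},{"xyz":[0,0,0.25],"angular":[0,0,0],"claw":1},{"xyz":[0,0,0.25],"angular":[0,0,0],"claw":1},{"xyz":[0,0,0.25],"angular":[0,0,0],"claw":1},{"xyz":[0,0,0.25],"angular":[0,0,0],"claw":1},{"xyz":[0,0,0.2],"angular":[0,0,0],"claw":1},{"xyz":[0,0,0],"angular":[0,0,0],"claw":1}]}}

```text
clock: 19.12
tcp_pos: [0.5228, 0.187, 0.204]
tcp_rot: [[-0.974, -0.226, -0.002], [-0.226, 0.974, -0.001], [0.002, -0.0, -1.0]]
contact_force: [-0.6, -0.2, -0.8]
finger_gap: 0.152
grasp_force: 30.0
```

Call:
{"name": "apply_moves", "arguments": {"increments": [{"xyz":[0,0,0.04],"angular":[0,0,0],"claw":1},{"xyz":[0,0,0.04],"angular":[0,0,0],"claw":1},{"xyz":[0,0,0.04],"angular":[0,0,0],"claw":1},{"xyz":[0,0,0.04],"angular":[0,0,0],"claw":1},{"xyz":[0,0,0.04],"angular":[0,0,0],"claw":1},{"xyz":[0,0,0.03],"angular":[0,0,0],"claw":1},{"xyz":[0,0,0],"angular":[0,0,0],"claw":1}]}}

```text
clock: 20.0
tcp_pos: [0.5233, 0.1871, 0.1911]
tcp_rot: [[-0.974, -0.226, -0.0], [-0.226, 0.974, -0.0], [0.0, -0.0, -1.0]]
contact_force: [-0.2, 0.2, 0.4]
finger_gap: 0.155
grasp_force: 30.0
```

Call:
{"name": "apply_moves", "arguments": {"increments": [{"xyz":[-0.06,0,0],"angular":[0,0,0],"claw":1},{"xyz":[-0.06,0,0],"angular":[0,0,0],"claw":1},{"xyz":[-0.04,0,0],"angular":[0,0,0],"claw":1},{"xyz":[-0.04,0,0],"angular":[0,0,0],"claw":1},{"xyz":[0,0,0],"angular":[0,0,0],"claw":1}]}}

```text
clock: 20.62
tcp_pos: [0.5347, 0.1898, 0.191]
tcp_rot: [[-0.974, -0.226, -0.001], [-0.226, 0.974, -0.001], [0.001, -0.0, -1.0]]
contact_force: [-3.5, -1.0, -0.9]
finger_gap: 0.155
grasp_force: 30.0
```

Call:
{"name": "apply_moves", "arguments": {"increments": [{"xyz":[-0.02,0,0],"angular":[0,0,0],"claw":1},{"xyz":[-0.02,0,0],"angular":[0,0,0],"claw":1},{"xyz":[0,0,0],"angular":[0,0,0],"claw":1}]}}

```text
clock: 21.0
tcp_pos: [0.5373, 0.1904, 0.1912]
tcp_rot: [[-0.974, -0.226, -0.0], [-0.226, 0.974, -0.0], [0.0, -0.0, -1.0]]
contact_force: [-2.5, 1.2, -2.7]
finger_gap: 0.154
grasp_force: 30.0
```

Light contact at seat x≈+7.7 mm: the tip is grazing the bail, so it is slightly too high. Back off, go 4 mm deeper, and try again.

Call:
{"name": "apply_moves", "arguments": {"increments": [{"xyz":[0.06,0,0],"angular":[0,0,0],"claw":1},{"xyz":[0.06,0,0],"angular":[0,0,0],"claw":1},{"xyz":[0,0,0.03],"angular":[0,0,0],"claw":1},{"xyz":[0,0,0.04],"angular":[0,0,0],"claw":1},{"xyz":[0,0,0],"angular":[0,0,0],"claw":1}]}}

```text
clock: 21.62
tcp_pos: [0.5307, 0.1888, 0.1871]
tcp_rot: [[-0.974, -0.226, 0.001], [-0.226, 0.974, -0.0], [-0.001, -0.0, -1.0]]
contact_force: [-0.4, -0.5, -0.4]
finger_gap: 0.15
grasp_force: 30.0
```

Call:
{"name": "apply_moves", "arguments": {"increments": [{"xyz":[-0.06,0,0],"angular":[0,0,0],"claw":1},{"xyz":[-0.04,0,0],"angular":[0,0,0],"claw":1},{"xyz":[-0.02,0,0],"angular":[0,0,0],"claw":1},{"xyz":[0,0,0],"angular":[0,0,0],"claw":1}]}}

```text
clock: 22.12
tcp_pos: [0.5375, 0.1904, 0.1871]
tcp_rot: [[-0.974, -0.226, -0.0], [-0.226, 0.974, -0.0], [0.0, -0.0, -1.0]]
contact_force: [0.2, -0.4, 0.3]
finger_gap: 0.151
grasp_force: 30.0
```

Free now (seat x≈+10.6). Continue in small steps.

Call:
{"name": "apply_moves", "arguments": {"increments": [{"xyz":[-0.02,0,0],"angular":[0,0,0],"claw":1},{"xyz":[-0.02,0,0],"angular":[0,0,0],"claw":1},{"xyz":[-0.02,0,0],"angular":[0,0,0],"claw":1},{"xyz":[0,0,0],"angular":[0,0,0],"claw":1}]}}

```text
clock: 22.62
tcp_pos: [0.541, 0.1912, 0.1871]
tcp_rot: [[-0.974, -0.226, 0.0], [-0.226, 0.974, -0.0], [-0.0, -0.0, -1.0]]
contact_force: [-0.2, 0.1, -0.9]
finger_gap: 0.15
grasp_force: 30.0
```

Call:
{"name": "apply_moves", "arguments": {"increments": [{"xyz":[-0.02,0,0],"angular":[0,0,0],"claw":1},{"xyz":[-0.02,0,0],"angular":[0,0,0],"claw":1},{"xyz":[0,0,0],"angular":[0,0,0],"claw":1}]}}

```text
clock: 23.0
tcp_pos: [0.5423, 0.1916, 0.187]
tcp_rot: [[-0.974, -0.226, -0.002], [-0.226, 0.974, -0.001], [0.002, -0.0, -1.0]]
contact_force: [-3.7, -1.4, 0.8]
finger_gap: 0.149
grasp_force: 30.0
```

Contact with the wall (force purely along tank -x). Back off 1.5 mm and raise to pass the tip outside the bail.

Call:
{"name": "apply_moves", "arguments": {"increments": [{"xyz":[0.03,0,0],"angular":[0,0,0],"claw":1},{"xyz":[0,0,0],"angular":[0,0,0],"claw":1}]}}

```text
clock: 23.25
tcp_pos: [0.5417, 0.1914, 0.1871]
tcp_rot: [[-0.974, -0.226, 0.001], [-0.226, 0.974, 0.0], [-0.001, -0.0, -1.0]]
contact_force: [-0.9, -0.2, -0.8]
finger_gap: 0.148
grasp_force: 30.0
```

Call:
{"name": "apply_moves", "arguments": {"increments": [{"xyz":[0,0,-0.03],"angular":[0,0,0],"claw":1},{"xyz":[0,0,-0.03],"angular":[0,0,0],"claw":1},{"xyz":[0,0,-0.03],"angular":[0,0,0],"claw":1},{"xyz":[0,0,-0.03],"angular":[0,0,0],"claw":1},{"xyz":[0,0,0],"angular":[0,0,0],"claw":1}]}}

```text
clock: 23.88
tcp_pos: [0.5416, 0.1914, 0.1946]
tcp_rot: [[-0.974, -0.226, 0.001], [-0.226, 0.974, 0.0], [-0.001, -0.0, -1.0]]
contact_force: [-1.0, -0.7, -1.2]
finger_gap: 0.15
grasp_force: 30.0
```

```bash
python3 - <<'E'
from h import *
np.set_printoptions(precision=4,suppress=True)
s=sense();w=camera("wrist");cv2.imwrite("pics/w6.png",w["img"]);print(s["tcp_pos"],s["contact_force"],s["clock"])
R=np.array(s["tcp_rot"]);T=np.array(s["tcp_pos"])
m=np.array([.5271,.1883,.0]);ex=np.array([.9748,.2233,0]);ey=np.array([-.2233,.9748,0])
hsv=cv2.cvtColor(w["img"],cv2.COLOR_BGR2HSV);k=cv2.inRange(hsv,(12,130,90),(28,255,255))
k[:, :180]=0;k[:,380:]=0;k[:120]=0;k[300:]=0
n,l,st,c=cv2.connectedComponentsWithStats(k)
for i in range(1,n):
    if st[i][4]>8: print(st[i],c[i].round(1))
for x,z in [(21,.078),(21,.084),(15,.082),(10,.086)]: print(x,z,proj(w,m+x/1e3*ex+[0,0,z],s),"shoulders",proj(w,m+x*.62/1e3*ex+.033*ey+[0,0,z-.0138],s),proj(w,m+x*.62/1e3*ex-.033*ey+[0,0,z-.0138],s))
E
```

```text
[0.5416 0.1914 0.1946] [-0.9525 -0.7482 -1.2064] 23.875
[270 138  16  13 195] [277.8 143.9]
[241 189   3   7  14] [241.8 192.4]
[234 269   5  28  90] [235.9 283.8]
21 0.078 [277.0908 218.2893] shoulders [313.117  206.0379] [241.0687 205.8704]
21 0.084 [277.0986 220.0986] shoulders [313.8335 207.536 ] [240.3672 207.3655]
15 0.082 [277.1144 212.796 ] shoulders [313.7157 203.0111] [240.502  202.8401]
10 0.086 [277.1359 208.2384] shoulders [314.3126 200.569 ] [239.9343 200.3947]
```

Call:
{"name": "apply_moves", "arguments": {"increments": [{"xyz":[0,0,-0.03],"angular":[0,0,0],"claw":1},{"xyz":[0,0,-0.03],"angular":[0,0,0],"claw":1},{"xyz":[0,0,-0.03],"angular":[0,0,0],"claw":1},{"xyz":[0,0,0],"angular":[0,0,0],"claw":1}]}}

```text
clock: 24.42
tcp_pos: [0.5415, 0.1914, 0.2]
tcp_rot: [[-0.974, -0.226, 0.0], [-0.226, 0.974, 0.0], [-0.0, -0.0, -1.0]]
contact_force: [0.6, -0.2, -0.4]
finger_gap: 0.154
grasp_force: 30.0
```

Call:
{"name": "apply_moves", "arguments": {"increments": [{"xyz":[0,0,-0.03],"angular":[0,0,0],"claw":1},{"xyz":[0,0,-0.03],"angular":[0,0,0],"claw":1},{"xyz":[0,0,0],"angular":[0,0,0],"claw":1}]}}

```text
clock: 24.8
tcp_pos: [0.5416, 0.1914, 0.2035]
tcp_rot: [[-0.974, -0.226, 0.0], [-0.226, 0.974, 0.0], [-0.0, -0.0, -1.0]]
contact_force: [0.6, 0.4, -1.0]
finger_gap: 0.155
grasp_force: 30.0
```

Call:
{"name": "apply_moves", "arguments": {"increments": [{"xyz":[0.05,0,-0.02],"angular":[0,0,0],"claw":1},{"xyz":[0.05,0,-0.02],"angular":[0,0,0],"claw":1},{"xyz":[0.05,0,-0.01],"angular":[0,0,0],"claw":1},{"xyz":[0.05,0,0],"angular":[0,0,0],"claw":1},{"xyz":[0.04,0,0],"angular":[0,0,0],"claw":1},{"xyz":[0,0,0],"angular":[0,0,0],"claw":1}]}}

```text
clock: 25.55
tcp_pos: [0.5272, 0.188, 0.2063]
tcp_rot: [[-0.974, -0.226, -0.0], [-0.226, 0.974, -0.0], [0.0, -0.0, -1.0]]
contact_force: [0.7, -0.1, -1.4]
finger_gap: 0.153
grasp_force: 30.0
```

Call:
{"name": "apply_moves", "arguments": {"increments": [{"xyz":[0,0,-0.03],"angular":[0,0,0],"claw":1},{"xyz":[0,0,-0.03],"angular":[0,0,0],"claw":1},{"xyz":[0,0,-0.03],"angular":[0,0,0],"claw":1},{"xyz":[0,0,-0.03],"angular":[0,0,0],"claw":1},{"xyz":[0,0,0],"angular":[0,0,0],"claw":1}]}}

```text
clock: 26.18
tcp_pos: [0.5275, 0.1881, 0.2136]
tcp_rot: [[-0.974, -0.226, 0.0], [-0.226, 0.974, -0.0], [-0.0, -0.0, -1.0]]
contact_force: [-1.2, 0.5, -4.0]
finger_gap: 0.151
grasp_force: 30.0
```

Call:
{"name": "apply_moves", "arguments": {"increments": [{"xyz":[0,0,-0.03],"angular":[0,0,0],"claw":1},{"xyz":[0,0,-0.03],"angular":[0,0,0],"claw":1},{"xyz":[0,0,-0.03],"angular":[0,0,0],"claw":1},{"xyz":[0,0,-0.03],"angular":[0,0,0],"claw":1},{"xyz":[0,0,0],"angular":[0,0,0],"claw":1}]}}

```text
clock: 26.8
tcp_pos: [0.5275, 0.1881, 0.2209]
tcp_rot: [[-0.974, -0.226, 0.0], [-0.226, 0.974, -0.0], [-0.0, -0.0, -1.0]]
contact_force: [-1.1, 0.4, -5.4]
finger_gap: 0.155
grasp_force: 30.0
```

The load is 5.4 N, so the basket is on the hook. I lift it straight up.

Call:
{"name": "apply_moves", "arguments": {"increments": [{"xyz":[0,0,-0.1],"angular":[0,0,0],"claw":1},{"xyz":[0,0,-0.15],"angular":[0,0,0],"claw":1},{"xyz":[0,0,-0.2],"angular":[0,0,0],"claw":1},{"xyz":[0,0,-0.2],"angular":[0,0,0],"claw":1},{"xyz":[0,0,-0.2],"angular":[0,0,0],"claw":1},{"xyz":[0,0,-0.2],"angular":[0,0,0],"claw":1},{"xyz":[0,0,-0.2],"angular":[0,0,0],"claw":1},{"xyz":[0,0,-0.2],"angular":[0,0,0],"claw":1},{"xyz":[0,0,-0.2],"angular":[0,0,0],"claw":1},{"xyz":[0,0,-0.2],"angular":[0,0,0],"claw":1},{"xyz":[0,0,-0.2],"angular":[0,0,0],"claw":1},{"xyz":[0,0,-0.2],"angular":[0,0,0],"claw":1},{"xyz":[0,0,-0.2],"angular":[0,0,0],"claw":1},{"xyz":[0,0,-0.2],"angular":[0,0,0],"claw":1},{"xyz":[0,0,-0.2],"angular":[0,0,0],"claw":1},{"xyz":[0,0,-0.1],"angular":[0,0,0],"claw":1},{"xyz":[0,0,0],"angular":[0,0,0],"claw":1},{"xyz":[0,0,0],"angular":[0,0,0],"claw":1},{"xyz":[0,0,0],"angular":[0,0,0],"claw":1}]}}

```text
clock: 29.18
tcp_pos: [0.5272, 0.1881, 0.3972]
tcp_rot: [[-0.974, -0.226, -0.001], [-0.226, 0.974, -0.0], [0.001, -0.0, -1.0]]
contact_force: [0.1, 0.1, -4.5]
finger_gap: 0.154
grasp_force: 30.0
```

```bash
python3 - <<'E'
from h import *
np.set_printoptions(precision=4,suppress=True)
s=sense();w=camera("wrist");S=camera("side");t=camera("top");print(s["tcp_pos"],s["contact_force"],s["clock"],s["joints"])
for q in ["dip_basket","heart_center","hook_grip"]: print(q,{n:[(r["point"],round(r["conf"],2)) for r in recognise(c,q)[:1]] for n,c in dict(w=w,S=S,t=t).items()})
T=np.array(s["tcp_pos"])
for n,z in [("grip",-.0077+.0154),("heart",-.19)]: print(n,proj(S,T+[0,0,z]),proj(t,T+[0,0,z]),proj(w,T+[0,0,z],s))
o=np.hstack([cv2.resize(S["img"][130:280,215:315],(400,600),interpolation=cv2.INTER_CUBIC),cv2.resize(w["img"][120:270,227:327],(400,600),interpolation=cv2.INTER_CUBIC)])
cv2.imwrite("pics/lift.png",o)
E
```

```text
[0.5272 0.1881 0.3972] [ 0.0854  0.125  -4.4609] 29.175 [ 18.4574  13.9247  71.2257  -0.0052  94.9191 -84.5832]
dip_basket {'w': [([293.8, 196.6], 0.64)], 'S': [([267.2, 168.3], 0.63)], 't': [([215.7, 215.0], 0.81)]}
heart_center {'w': [([273.7, 207.7], 0.92)], 'S': [([267.3, 167.7], 0.39)], 't': [([213.4, 215.5], 0.33)]}
hook_grip {'w': [([277.0, 255.4], 0.66)], 'S': [([264.7, 115.0], 0.62)], 't': [([208.1, 212.0], 0.37)]}
grip [266.3309 103.427 ] [187.698  199.9759] [277.0523 270.014 ]
heart [265.6615 170.1836] [203.3838 214.6864] [276.9006 195.6533]
```

View pics/lift.png

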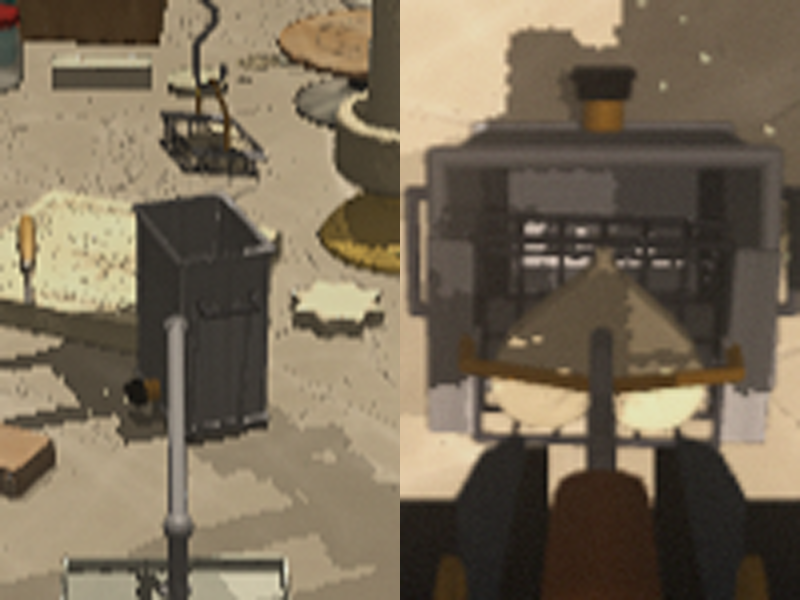

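The basket hangs level on the hook, clear above the tank, with the heart in it (side crop (210,140); wrist crop heart (605,330), bail (600,380)). I carry it to the -x side of the bar.

Call:
{"name": "apply_moves", "arguments": {"increments": [{"xyz":[0,0,0],"angular":[0,0,0.2],"claw":1},{"xyz":[0,0,0],"angular":[0,0,0.45],"claw":1},{"xyz":[0,0,0],"angular":[0,0,0.56],"claw":1},{"xyz":[0,0,0],"angular":[0,0,0.56],"claw":1},{"xyz":[0,0,0],"angular":[0,0,0.56],"claw":1},{"xyz":[0,0,0],"angular":[0,0,0.56],"claw":1},{"xyz":[0,0,0],"angular":[0,0,0.56],"claw":1},{"xyz":[0,0,0],"angular":[0,0,0.4],"claw":1},{"xyz":[0,0,0],"angular":[0,0,0.2],"claw":1},{"xyz":[0,0,0],"angular":[0,0,0],"claw":1}]}}

```text
clock: 31.02
tcp_pos: [0.5274, 0.1881, 0.3977]
tcp_rot: [[-0.995, 0.096, 0.0], [0.096, 0.995, -0.0], [-0.0, -0.0, -1.0]]
contact_force: [-0.3, 0.5, -3.6]
finger_gap: 0.149
grasp_force: 30.0
```

Call:
{"name": "apply_moves", "arguments": {"increments": [{"xyz":[0.02,-0.09,0],"angular":[0,0,0],"claw":1},{"xyz":[0.04,-0.18,0],"angular":[0,0,0],"claw":1},{"xyz":[0.06,-0.27,0],"angular":[0,0,0],"claw":1},{"xyz":[0.08,-0.355,0],"angular":[0,0,0],"claw":1},{"xyz":[0.08,-0.355,0],"angular":[0,0,0],"claw":1},{"xyz":[0.08,-0.355,0],"angular":[0,0,0],"claw":1},{"xyz":[0.08,-0.355,0],"angular":[0,0,0],"claw":1},{"xyz":[0.08,-0.355,0],"angular":[0,0,0],"claw":1},{"xyz":[0.08,-0.355,0],"angular":[0,0,0],"claw":1},{"xyz":[0.08,-0.355,0],"angular":[0,0,0],"claw":1},{"xyz":[0.08,-0.355,0],"angular":[0,0,0],"claw":1},{"xyz":[0.08,-0.355,0],"angular":[0,0,0],"claw":1},{"xyz":[0.08,-0.355,0],"angular":[0,0,0],"claw":1},{"xyz":[0.08,-0.355,0],"angular":[0,0,0],"claw":1},{"xyz":[0.08,-0.355,0],"angular":[0,0,0],"claw":1},{"xyz":[0.08,-0.355,0],"angular":[0,0,0],"claw":1},{"xyz":[0.08,-0.355,0],"angular":[0,0,0],"claw":1},{"xyz":[0.06,-0.27,0],"angular":[0,0,0],"claw":1},{"xyz":[0.04,-0.18,0],"angular":[0,0,0],"claw":1},{"xyz":[0.02,-0.09,0],"angular":[0,0,0],"claw":1}]}}

```text
clock: 33.52
tcp_pos: [0.4107, -0.166, 0.3978]
tcp_rot: [[-0.995, 0.097, 0.0], [0.097, 0.995, -0.0], [-0.0, -0.0, -1.0]]
contact_force: [-0.1, 0.2, -3.6]
finger_gap: 0.151
grasp_force: 30.0
```

Call:
{"name": "apply_moves", "arguments": {"increments": [{"xyz":[0,0,0.05],"angular":[0,0,0],"claw":1},{"xyz":[0,0,0.12],"angular":[0,0,0],"claw":1},{"xyz":[0,0,0.2],"angular":[0,0,0],"claw":1},{"xyz":[0,0,0.25],"angular":[0,0,0],"claw":1},{"xyz":[0,0,0.25],"angular":[0,0,0],"claw":1},{"xyz":[0,0,0.25],"angular":[0,0,0],"claw":1},{"xyz":[0,0,0.25],"angular":[0,0,0],"claw":1},{"xyz":[0,0,0.25],"angular":[0,0,0],"claw":1},{"xyz":[0,0,0.25],"angular":[0,0,0],"claw":1},{"xyz":[0,0,0.2],"angular":[0,0,0],"claw":1},{"xyz":[0,0,0.2],"angular":[0,0,0],"claw":1},{"xyz":[0,0,0.1],"angular":[0,0,0],"claw":1},{"xyz":[0,0,0.05],"angular":[0,0,0],"claw":1},{"xyz":[0,0,0],"angular":[0,0,0],"claw":1}]}}

```text
clock: 35.28
tcp_pos: [0.4114, -0.1654, 0.2527]
tcp_rot: [[-0.995, 0.096, 0.0], [0.096, 0.995, -0.0], [-0.0, -0.0, -1.0]]
contact_force: [-0.1, 0.2, -4.0]
finger_gap: 0.153
grasp_force: 30.0
```

```bash
python3 - <<'E'
from h import *
np.set_printoptions(precision=4,suppress=True)
s=sense();w=camera("wrist");print(s["tcp_pos"],s["contact_force"],s["clock"],s["joints"])
for q in ["heart_center","dip_basket","bar_mid"]: print(q,[(r["point"],round(r["conf"],2)) for r in recognise(w,q)[:1]])
T=np.array(s["tcp_pos"]);print(proj(w,T-[0,0,.19],s),proj(w,[.4695,-.1676,.2],s))
E
```

```text
[ 0.4114 -0.1654  0.2527] [-0.11    0.1676 -4.0467] 35.275 [ -23.3857    5.1377  102.3594   -0.0077   72.4812 -107.8638]
heart_center [([272.4, 207.1], 0.81)]
dip_basket [([285.4, 211.4], 0.73)]
bar_mid [([285.9, 227.5], 0.86)]
[276.8986 195.3915] [281.6127 309.463 ]
```

Call:
{"name": "apply_moves", "arguments": {"increments": [{"xyz":[-0.05,0,0],"angular":[0,0,0],"claw":1},{"xyz":[-0.1,0,0],"angular":[0,0,0],"claw":1},{"xyz":[-0.13,0,0],"angular":[0,0,0],"claw":1},{"xyz":[-0.13,0,0],"angular":[0,0,0],"claw":1},{"xyz":[-0.13,0,0],"angular":[0,0,0],"claw":1},{"xyz":[-0.13,0,0],"angular":[0,0,0],"claw":1},{"xyz":[-0.1,0,0],"angular":[0,0,0],"claw":1},{"xyz":[-0.06,0,0],"angular":[0,0,0],"claw":1},{"xyz":[-0.05,0,0],"angular":[0,0,0],"claw":1},{"xyz":[0,0,0],"angular":[0,0,0],"claw":1}]}}

```text
clock: 36.72
tcp_pos: [0.4639, -0.1705, 0.2525]
tcp_rot: [[-0.995, 0.096, -0.0], [0.096, 0.995, -0.0], [0.0, -0.0, -1.0]]
contact_force: [-0.5, -0.3, -4.2]
finger_gap: 0.153
grasp_force: 30.0
```

Call:
{"name": "apply_moves", "arguments": {"increments": [{"xyz":[-0.02,0,0],"angular":[0,0,0],"claw":1},{"xyz":[-0.02,0,0],"angular":[0,0,0],"claw":1},{"xyz":[0,0,0],"angular":[0,0,0],"claw":1}]}}

```text
clock: 37.1
tcp_pos: [0.4663, -0.1707, 0.2526]
tcp_rot: [[-0.995, 0.096, 0.0], [0.096, 0.995, -0.0], [-0.0, -0.0, -1.0]]
contact_force: [-0.7, -0.5, -4.4]
finger_gap: 0.148
grasp_force: 30.0
```

Continue in 1 mm steps to feel the shank against the bar.

Call:
{"name": "apply_moves", "arguments": {"increments": [{"xyz":[-0.02,0,0],"angular":[0,0,0],"claw":1},{"xyz":[-0.02,0,0],"angular":[0,0,0],"claw":1},{"xyz":[0,0,0],"angular":[0,0,0],"claw":1}]}}

```text
clock: 37.48
tcp_pos: [0.4687, -0.1709, 0.2525]
tcp_rot: [[-0.995, 0.096, 0.0], [0.096, 0.995, -0.0], [-0.0, -0.0, -1.0]]
contact_force: [0.8, -0.1, -4.3]
finger_gap: 0.149
grasp_force: 30.0
```

Call:
{"name": "apply_moves", "arguments": {"increments": [{"xyz":[-0.02,0,0],"angular":[0,0,0],"claw":1},{"xyz":[0,0,0],"angular":[0,0,0],"claw":1}]}}

```text
clock: 37.72
tcp_pos: [0.4696, -0.171, 0.2525]
tcp_rot: [[-0.995, 0.096, -0.001], [0.096, 0.995, 0.0], [0.001, 0.0, -1.0]]
contact_force: [-0.4, 0.2, -5.1]
finger_gap: 0.153
grasp_force: 30.0
```

Call:
{"name": "apply_moves", "arguments": {"increments": [{"xyz":[-0.02,0,0],"angular":[0,0,0],"claw":1},{"xyz":[0,0,0],"angular":[0,0,0],"claw":1}]}}

```text
clock: 37.98
tcp_pos: [0.4701, -0.171, 0.2524]
tcp_rot: [[-0.995, 0.096, -0.002], [0.096, 0.995, 0.0], [0.002, -0.0, -1.0]]
contact_force: [-3.7, -0.5, -1.8]
finger_gap: 0.149
grasp_force: 30.0
```

Shank contact at x≈0.470. Back off about 2.5 mm and lower gently.

Call:
{"name": "apply_moves", "arguments": {"increments": [{"xyz":[0.045,0,0],"angular":[0,0,0],"claw":1},{"xyz":[0,0,0.05],"angular":[0,0,0],"claw":1},{"xyz":[0,0,0.05],"angular":[0,0,0],"claw":1},{"xyz":[0,0,0.03],"angular":[0,0,0],"claw":1},{"xyz":[0,0,0],"angular":[0,0,0],"claw":1}]}}

```text
clock: 38.6
tcp_pos: [0.4683, -0.1708, 0.2445]
tcp_rot: [[-0.995, 0.096, -0.0], [0.096, 0.995, 0.0], [0.0, 0.0, -1.0]]
contact_force: [-0.6, -0.2, -4.0]
finger_gap: 0.15
grasp_force: 30.0
```

Call:
{"name": "apply_moves", "arguments": {"increments": [{"xyz":[0,0,0.03],"angular":[0,0,0],"claw":1},{"xyz":[0,0,0.03],"angular":[0,0,0],"claw":1},{"xyz":[0,0,0.03],"angular":[0,0,0],"claw":1},{"xyz":[0,0,0],"angular":[0,0,0],"claw":1}]}}

```text
clock: 39.1
tcp_pos: [0.4682, -0.1708, 0.2391]
tcp_rot: [[-0.995, 0.096, -0.0], [0.096, 0.995, 0.0], [0.0, 0.0, -1.0]]
contact_force: [-0.6, 0.1, -3.1]
finger_gap: 0.152
grasp_force: 30.0
```

Call:
{"name": "apply_moves", "arguments": {"increments": [{"xyz":[0,0,0.03],"angular":[0,0,0],"claw":1},{"xyz":[0,0,0.03],"angular":[0,0,0],"claw":1},{"xyz":[0,0,0.03],"angular":[0,0,0],"claw":1},{"xyz":[0,0,0.02],"angular":[0,0,0],"claw":1},{"xyz":[0,0,0],"angular":[0,0,0],"claw":1}]}}

```text
clock: 39.72
tcp_pos: [0.4682, -0.1708, 0.2326]
tcp_rot: [[-0.995, 0.096, -0.0], [0.096, 0.995, 0.0], [0.0, 0.0, -1.0]]
contact_force: [-0.6, 0.0, -4.7]
finger_gap: 0.153
grasp_force: 30.0
```

Call:
{"name": "apply_moves", "arguments": {"increments": [{"xyz":[0,0,0.02],"angular":[0,0,0],"claw":1},{"xyz":[0,0,0],"angular":[0,0,0],"claw":1}]}}

```text
clock: 39.98
tcp_pos: [0.4683, -0.1708, 0.2315]
tcp_rot: [[-0.995, 0.096, -0.0], [0.096, 0.995, -0.0], [0.0, -0.0, -1.0]]
contact_force: [0.1, 0.2, -3.8]
finger_gap: 0.151
grasp_force: 30.0
```

Call:
{"name": "apply_moves", "arguments": {"increments": [{"xyz":[0,0,0.02],"angular":[0,0,0],"claw":1},{"xyz":[0,0,0.02],"angular":[0,0,0],"claw":1},{"xyz":[0,0,0],"angular":[0,0,0],"claw":1}]}}

```text
clock: 40.35
tcp_pos: [0.4685, -0.1709, 0.2301]
tcp_rot: [[-0.995, 0.096, 0.001], [0.096, 0.995, -0.001], [-0.001, -0.0, -1.0]]
contact_force: [-1.8, 0.1, 3.9]
finger_gap: 0.153
grasp_force: 30.0
```

Call:
{"name": "apply_moves", "arguments": {"increments": [{"xyz":[0,0,0.01],"angular":[0,0,0],"claw":1},{"xyz":[0,0,0],"angular":[0,0,0],"claw":1}]}}

```text
clock: 40.6
tcp_pos: [0.4685, -0.1709, 0.23]
tcp_rot: [[-0.995, 0.096, 0.002], [0.096, 0.995, -0.001], [-0.002, -0.001, -1.0]]
contact_force: [-2.5, 1.0, 5.8]
finger_gap: 0.15
grasp_force: 30.0
```

Seated on the bar. Relax, open, let it settle, then rise.

Call:
{"name": "apply_moves", "arguments": {"increments": [{"xyz":[0,0,-0.013],"angular":[0,0,0],"claw":1},{"xyz":[0,0,0],"angular":[0,0,0],"claw":0.8},{"xyz":[0,0,0],"angular":[0,0,0],"claw":0.6},{"xyz":[0,0,0],"angular":[0,0,0],"claw":0.4},{"xyz":[0,0,0],"angular":[0,0,0],"claw":0.2},{"xyz":[0,0,0],"angular":[0,0,0],"claw":0.2},{"xyz":[0,0,0],"angular":[0,0,0],"claw":0.2},{"xyz":[0,0,-0.1],"angular":[0,0,0],"claw":0.2},{"xyz":[0,0,-0.2],"angular":[0,0,0],"claw":0.2},{"xyz":[0,0,-0.4],"angular":[0,0,0],"claw":0.2},{"xyz":[0,0,-0.6],"angular":[0,0,0],"claw":0.2},{"xyz":[0,0,-0.6],"angular":[0,0,0],"claw":0.2},{"xyz":[0,0,0],"angular":[0,0,0],"claw":0.2},{"xyz":[0,0,0],"angular":[0,0,0],"claw":0.2},{"xyz":[0,0,0],"angular":[0,0,0],"claw":0.2}]}}

```text
clock: 42.48
tcp_pos: [0.4678, -0.1707, 0.3422]
tcp_rot: [[-0.995, 0.096, -0.002], [0.096, 0.995, 0.001], [0.002, 0.001, -1.0]]
contact_force: [0.1, -0.0, 0.8]
finger_gap: 0.803
grasp_force: 0.0
```

```bash
python3 - <<'E'
from h import *
s=sense();print(s["tcp_pos"],s["contact_force"],s["finger_gap"],s["clock"])
for k in range(2):
    C={n:camera(n) for n in ("wrist","top","side")}
    for q in ["hook_grip","heart_center","dip_basket"]: print(q,{n:[(np.round(r["point"],1),round(r["conf"],2)) for r in recognise(c,q)[:1]] for n,c in C.items()})
for X in [(.4685,-.1709,.238),(.4685,-.1709,.045)]: print(proj(C["wrist"],X,s),proj(C["top"],X),proj(C["side"],X))
E
```

```text
[ 0.46775589 -0.17065096  0.34218331] [ 0.11852399 -0.04622426  0.76995939] 0.8030103665164945 42.475
hook_grip {'wrist': [(array([276.4, 217.4]), 0.86)], 'top': [], 'side': [(array([257. , 220.6]), 0.68)]}
heart_center {'wrist': [(array([271.6, 189.2]), 0.56)], 'top': [(array([357.6, 246.5]), 0.48)], 'side': [(array([262. , 288.8]), 0.71)]}
dip_basket {'wrist': [(array([280.5, 171.5]), 0.86)], 'top': [(array([357.9, 251.9]), 0.53)], 'side': [(array([253.3, 292.6]), 0.7)]}
hook_grip {'wrist': [(array([276.9, 215.8]), 0.62)], 'top': [(array([168.7, 176.8]), 0.36)], 'side': [(array([255.9, 228.4]), 0.8)]}
heart_center {'wrist': [(array([279.4, 186.1]), 0.75)], 'top': [], 'side': [(array([258. , 221.4]), 0.5)]}
dip_basket {'wrist': [(array([288.4, 181.9]), 0.79)], 'top': [(array([336.1, 246.6]), 0.58)], 'side': [(array([255.8, 293.7]), 0.65)]}
[276.61175929 216.26811702] [353.84726447 235.56755893] [258.48085281 220.56941351]
[276.57466743 181.84456466] [343.99076122 243.2855966 ] [258.29404477 290.8671461 ]
```

The handle and basket are at the predicted pixels. I let it settle and check for motion by frame difference.

Call:
{"name": "apply_moves", "arguments": {"increments": [{"xyz":[0,0,-0.5],"angular":[0,0,0],"claw":0},{"xyz":[0,0,0],"angular":[0,0,0],"claw":0},{"xyz":[0,0,0],"angular":[0,0,0],"claw":0},{"xyz":[0,0,0],"angular":[0,0,0],"claw":0},{"xyz":[0,0,0],"angular":[0,0,0],"claw":0},{"xyz":[0,0,0],"angular":[0,0,0],"claw":0},{"xyz":[0,0,0],"angular":[0,0,0],"claw":0},{"xyz":[0,0,0],"angular":[0,0,0],"claw":0},{"xyz":[0,0,0],"angular":[0,0,0],"claw":0},{"xyz":[0,0,0],"angular":[0,0,0],"claw":0},{"xyz":[0,0,0],"angular":[0,0,0],"claw":0},{"xyz":[0,0,0],"angular":[0,0,0],"claw":0},{"xyz":[0,0,0],"angular":[0,0,0],"claw":0},{"xyz":[0,0,0],"angular":[0,0,0],"claw":0},{"xyz":[0,0,0],"angular":[0,0,0],"claw":0},{"xyz":[0,0,0],"angular":[0,0,0],"claw":0},{"xyz":[0,0,0],"angular":[0,0,0],"claw":0},{"xyz":[0,0,0],"angular":[0,0,0],"claw":0},{"xyz":[0,0,0],"angular":[0,0,0],"claw":0},{"xyz":[0,0,0],"angular":[0,0,0],"claw":0}]}}

```text
clock: 46.18
tcp_pos: [0.4683, -0.1708, 0.3733]
tcp_rot: [[-0.995, 0.096, 0.0], [0.096, 0.995, -0.0], [-0.0, -0.0, -1.0]]
contact_force: [0.3, -0.2, 0.2]
finger_gap: 1.003
grasp_force: 0.0
```

```bash
python3 - <<'E'
from h import *
I=[cv2.GaussianBlur(camera("wrist")["img"][120:280,200:360],(5,5),0) for _ in range(12)]
f=lambda a,b:(np.abs(I[a].astype(int)-I[b]).max(2)>25).sum()
print([f(0,k) for k in range(1,12)],sense()["clock"])
E
```

```text
[np.int64(0), np.int64(0), np.int64(0), np.int64(0), np.int64(0), np.int64(0), np.int64(0), np.int64(0), np.int64(0), np.int64(0), np.int64(0)] 46.775
```

Everything is still, so I hand it in.

```bash
python3 -c "
from station import *
print(finish_job())"
```

```text
the job is handed in; nothing more can be done
None
```

I handed the job in at about 47 s: the hook hangs back on the bar with the basket on it and the heart in it, all still in the last camera frames; the judge returned no verdict.

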